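# Shut and lock the tortilla press

### The job

Close up the tortilla press for putting away: first push its red lid all the way down, then flip the black-handled pressing lever up and over past its dead centre so that it snaps down flat across the shut lid. Do it all by pushing with the fingertips; do not pick up the press or shove it about, and leave the things standing round it where they are.

Things in the scene. Friction and masses are not known exactly. Their poses are not given: they have to be found in the camera images.
- press: Tortilla press, 2.6 kg, loose on rubber feet: round dark steel base plate, 172 mm across, top face 29 mm up, with a red lid of the same size and a hold-down lever. Origin: centre of the underside. z up; +y points to the lid hinge, -y to the lever; lid and lever turn about axes parallel to x. 236 mm long along y (lever left out). Lugs at x = +-22 mm, 8 mm thick, at both ends, 53 to 68 mm tall.
- press_lid (a joint): Angle of the red lid: 0 = shut flat, growing as it opens; starts part-open, 0.6 to 1.1. Stiff hinge: it stays at any angle and takes about 2 to 6 N near its free edge to push down. Shut, its upper face is 42 mm above the worktop (with two ribs, 2 mm high).
- press_lever (a joint): Angle of the lever: 0 = open, leaning outward (press -y) 40 degrees from upright; 0.70 = upright; 2.27 = flat across the shut lid, pointing to +y. Sprung over centre: dead centre is near 0.9 to 1.0, some 15 degrees past upright towards the lid; short of it the lever springs back to 0, beyond it it snaps by itself to 2.27. Takes 4 to 5 N to start at 75 mm from the pivot.
- lid_hinge (a point): Middle of the lid's hinge line, at y = +104 mm, z = 38 mm in the press's frame; the lid's outer face lies 4 mm above it when shut. The lid disc reaches from 18 to 190 mm from this line.
- lid_edge (a point): Middle of the free edge of the red lid on its outer (upper) face, 190 mm from the hinge line.
- lever_pivot (a point): Pivot of the lever, at y = -106 mm, z = 58 mm in the press's frame. (A wall cupboard hangs over the back of the worktop from z = 0.46 m up, its doors at x = 0.58 m, their bar handles at x = 0.54 m: keep the wrist low, or lean the tool back towards the robot, so as not to hit it.)
- lever_grip (a point): Middle of the lever's black grip, 105 mm from the pivot. The lever is a straight steel rod 12 mm thick up to 75 mm from the pivot, then the black grip, 20 mm thick, up to 145 mm.
- herb_jar: Small glass herb jar with white cap, 43 mm across, 70 mm tall, loose, upright, beside the press's hinge; origin: centre of underside. Bystander.
- corn_tin: Blue and yellow round tin, 57 mm across, 72 mm tall, loose, behind the press; origin: centre of underside. Bystander.
- garlic: Garlic bulb, about 60 mm, loose, behind the press; origin: centre of underside. Bystander.
- pepper_mill: Wooden pepper mill, 58 mm across, 130 mm tall, loose, at the left of the worktop; origin: centre of underside. Bystander.
- dark_mug: Black and white mug, 82 mm across, 97 mm tall, loose, at the back left; origin: centre of underside. Bystander.

How it is judged:
By the outcome, as a careful person would: the job done as asked, in the order asked, and still so for the second after the job is handed in, with the robot touching nothing.
It also fails if it takes over 40 s, if anything falls off the work surface, if the arm or the gripper's body presses on something with over 40 N, if the wrist force passes 120 N, or if a joint passes its speed limit or range.

### The arm

A 6-joint arm with a two-finger parallel gripper is mounted at the origin on a cart in front of the work surface, level with it; the furniture and walls round the work are solid. World frame = base frame: x ahead of the robot, y to its left, z up, the work surface at z = 0. Lengths are in m, angles in rad, forces in N, time in s.
With the tool pointing down it reaches from about 0.35 to 0.775 m from the base axis. Payload 5.5 kg.
Tool frame: the origin (TCP) lies midway between the tips of the shut fingers; the grasp point (between the pads) lies 19 mm behind it; z points along the fingers, y is the line along which they close (so a half turn about z gives the same grasp; the last joint's range is limited). The gripper opens to 85 mm and grips with 20 to 120 N. Pads are 22 mm wide; open, the fingers measure 114 mm over their backs; the gripper's body (76 mm by 85 mm) begins 54 mm behind the grasp point. The pads swing forward as they close: fully open they stand 13 mm farther back than shut.
Start: joints at [-1.258, 0.313, 0.046, 1.304, 0, 1.431], TCP at [0.252, -0.517, 0.231] pointing down, gripper open.
Joint ranges: [-2.76, 2.76], [-0.86, 1.69], [-1.03, 1.26], [-2.2, 2.34], [-1.47, 1.5], [-3.14, 3.14]. Speed limits (rad/s): [2.57, 2.57, 3.14, 3.14, 3.14, 3.14].

### API

Orientations are given as a 3x3 rotation matrix whose columns are the frame's x, y, z axes.
In Python, from workcell import * gives the robot as it stands.
- The arm moves only by the shell command python3 -m crank 'ROWS' [FORCE]. ROWS is JSON, a list of rows, each a list of 3 entries, a list of its own where there are three numbers: the gripper's target within -1 to 1 (fully open at 1, half-way at 0, shut at -1), then the shift along the tool's x, y, z scaled (see below), then the turn, a rotation vector about the tool's x, y, z scaled (see below). In form: [[hand, [dx, dy, dz], [ax, ay, az]], ...]. A call has 1 to 20 rows; each row shifts and turns the commanded pose from where the row before left it, along the tool's axes as they then stand; what a row does not reach is not made up. The controller multiplies each number of a shift by 7.5 cm and each number of a turn by pi rad. A row lasts 1/8 s, in which the tool goes at most 62.5 mm and 10.7 degrees, less where a joint would pass 70% of its speed; a pose out of reach is approached as far as the arm can. A call with a number of a shift or a turn outside -1 to 1 is refused whole. A call with a gripper value outside its range is refused whole. The fingers move at their own pace and stop on an object; FORCE is the grip in N (left out, the last holds). Time passes only in rows, so rows that do not move let the fingers close. It gives the time, the measured TCP pose, the force, the opening and the grip force at its end, in the units of the state.
- observe(): the state, without advancing time (a new reading comes with each control period).
- grab_frame(name): name is "scene" or "top" or "wrist"; returns a dict with "frame" (420x560x3 uint8, red, green, blue), "range_z" (420x560 float32, m along the optical axis (not along the pixel's ray), 0 where there is no reading), "fx", "fy", "cx", "cy" (pixels), "dist_coeffs" ([k1, k2, p1, p2, k3] as OpenCV has them; the pictures are not rectified), "R" (3x3) and "t" (3): a world point X has camera coordinates R X + t. Camera axes: x right, y down, z forward; pixel columns grow to the right and rows downward; lengths in m; the calibration is good to about 2 mm. A picture is of the moment at which its call begins.
- close_job(): hands the job in; it is judged then, once.
The state is a dict: "clock": time; "joint_pos": joint angles; "qvel": joint speeds; "effort": joint torques, N m; "position": TCP position; "orientation": TCP orientation; "ft_force": force on the tool from outside, world axes, zero at the start; "moment": the same for the moment, N m; "grip_width": finger opening in m; "gripper_force": force on a finger pad.
Only numpy, scipy, OpenCV 4.12 (cv2) and the standard library are available. Lean on these libraries where they do the work, as an engineer would, in place of code of your own. Each camera call takes 0.05 s, during which the arm holds its last target. There are 200 camera calls.

## Working session

There is one attempt and no reset: what is moved stays moved. The work goes in short steps, Python scripts to look and compute and a shell command to move; the robot and the scene stay as the last step left them, time stands still between calls to the robot, and variables do not carry over. Pictures are saved under pics/ and viewed, at most 10 in all, crops included, and the job is handed in when it is done.

```bash
mkdir -p pics; cat > h.py <<'E'
from workcell import *
import numpy as np, cv2
def pts(f):
    h,w=f["range_z"].shape
    K=np.array([[f["fx"],0,f["cx"]],[0,f["fy"],f["cy"]],[0,0,1.]])
    u,v=np.meshgrid(np.arange(w),np.arange(h))
    n=cv2.undistortPoints(np.stack([u,v],-1).reshape(-1,1,2).astype(np.float64),K,np.array(f["dist_coeffs"],float)).reshape(h,w,2)
    z=f["range_z"][...,None]
    c=np.concatenate([n*z,z],-1)
    P=(c-np.array(f["t"]))@np.array(f["R"])
    P[f["range_z"]<=0]=np.nan
    return P
def save(f,name): cv2.imwrite("pics/"+name,cv2.cvtColor(f["frame"],cv2.COLOR_RGB2BGR))
E
python3 - <<'E'
from h import *
o=observe();print(o["position"],o["orientation"],o["clock"])
ims=[]
for n in("scene","top"):
    f=grab_frame(n);np.savez(n+".npz",P=pts(f),im=f["frame"]);save(f,n+".png");print(n,f["R"],f["t"])
E
```

```text
[ 0.25138668 -0.51656485  0.23039766] [[ 8.99218761e-01  4.37498924e-01 -5.57535051e-04]
 [ 4.37499200e-01 -8.99217102e-01  1.74725113e-03]
 [ 2.63075438e-04 -1.81508214e-03 -9.99998318e-01]] 0.0
scene [[ 0.61470654 -0.78873971  0.0050535 ]
 [-0.5183976  -0.40882687 -0.75108223]
 [ 0.59447438  0.45907544 -0.66018933]] [-0.2352027   0.40418056  1.3413694 ]
top [[ 0.06903822 -0.9975957   0.00604491]
 [-0.97489328 -0.06875047 -0.21179343]
 [ 0.21169981  0.0087287  -0.97729576]] [0.07953948 0.51722751 1.24002316]
```

View pics/scene.png

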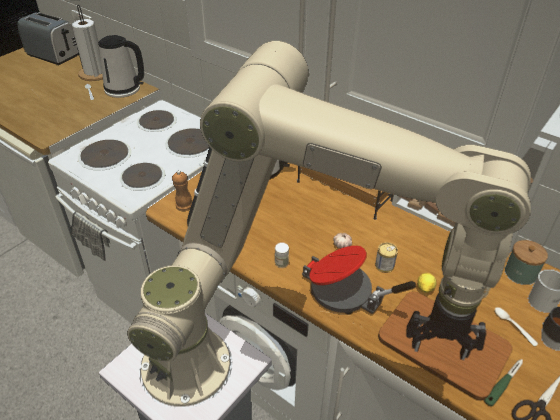

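View pics/top.png

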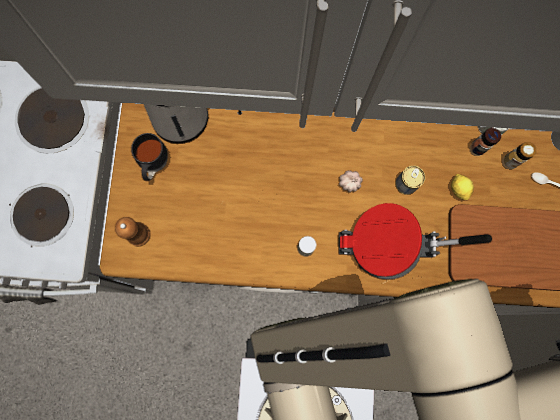

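The press sits with its hinge on the left (top view, 347,242), its lid centred at about (388,240), the lever pivot at (432,245) and the grip running to (490,239). The jar is at (307,245), the tin at (411,179) and the garlic at (349,181).

```bash
python3 - <<'E'
from h import *
for n in("top","scene"):
    d=np.load(n+".npz");P=d["P"];im=d["im"]
    hsv=cv2.cvtColor(im,cv2.COLOR_RGB2HSV)
    red=((hsv[...,0]<6)|(hsv[...,0]>174))&(hsv[...,1]>200)&(hsv[...,2]>90)
    b=np.zeros_like(red)
    if n=="top": b[190:300,330:440]=1
    else: b[240:290,295:375]=1
    Q=P[red&b];Q=Q[~np.isnan(Q).any(1)];Q=Q[(Q[:,2]>.02)&(Q[:,2]<.3)]
    c=np.median(Q,0);
    A=np.c_[Q,np.ones(len(Q))]
    for _ in range(4):
        U,S,V=np.linalg.svd(Q-Q.mean(0),full_matrices=False);r=abs((Q-Q.mean(0))@V[2]);Q=Q[r<max(.003,2.5*r.std())]
    nn=V[2]*np.sign(V[2][2]);print(n,len(Q),"mean",Q.mean(0),"normal",nn,"tilt",np.arccos(nn[2]),"min",Q.min(0),"max",Q.max(0))
    h=Q[Q[:,1].argsort()];print("low-y",h[:40].mean(0),"high-y",h[-40:].mean(0))
    blk=(hsv[...,2]<45);b[:]=0
    if n=="top": b[230:250,455:495]=1
    else: b[275:300,380:420]=1
    Q=P[blk&b];Q=Q[(Q[:,2]>.05)&(Q[:,2]<.3)]
    Q=Q[Q[:,1].argsort()];print("grip",len(Q),Q[:15].mean(0),Q.mean(0),Q[-15:].mean(0))
    if n=="top":
        for nm,(u,v) in dict(jar=(307,245),tin=(411,175),hingeL=(346,233),hingeR=(346,252),lvL=(432,238),lvR=(433,252),rod=(448,243),plate=(388,278)).items(): print(nm,np.nanmedian(P[v-1:v+2,u-1:u+2].reshape(-1,3),0))
E
```

```text
top 3269 mean [ 0.44032031 -0.15615369  0.10548   ] normal [-0.01809818  0.58902703  0.80791065] tilt 0.6301983245701418 min [ 0.35797766 -0.22543683  0.03328725] max [ 0.52678069 -0.06055427  0.15723838]
low-y [ 0.43873985 -0.22228286  0.15339691] high-y [ 0.43877071 -0.06689796  0.04146602]
grip 246 [ 0.44745557 -0.37222969  0.1709158 ] [ 0.44672956 -0.34772731  0.14936328] [ 0.44606597 -0.32425409  0.12174499]
jar [0.4196764  0.02099313 0.07157326]
tin [ 0.6095722  -0.22300103  0.07027644]
hingeL [ 0.45805129 -0.07229017  0.05185571]
hingeR [ 0.413007   -0.07614398  0.04651641]
lvL [ 0.46046614 -0.28059667  0.05710296]
lvR [ 0.42404465 -0.27854194  0.06901377]
rod [ 0.44366568 -0.30618259  0.09446717]
plate [ 0.35875904 -0.18239166  0.03175577]
scene 349 mean [ 0.43815291 -0.16317906  0.10670546] normal [-0.01808814  0.58702249  0.80936853] tilt 0.6277202175555165 min [ 0.35698132 -0.22701158  0.04179899] max [ 0.52616606 -0.06877562  0.15324077]
low-y [ 0.43705337 -0.21682449  0.1453355 ] high-y [ 0.44612726 -0.10146483  0.06197731]
grip 15 [ 0.44081614 -0.35836182  0.14578094] [ 0.44081614 -0.35836182  0.14578094] [ 0.44081614 -0.35836182  0.14578094]
```

```bash
python3 -c "
import cv2
a=cv2.imread('pics/top.png')[180:310,290:510];cv2.imwrite('pics/c.png',cv2.resize(a,None,fx=3.6,fy=3.6,interpolation=2))"
```

```text
(no output)
```

View pics/c.png

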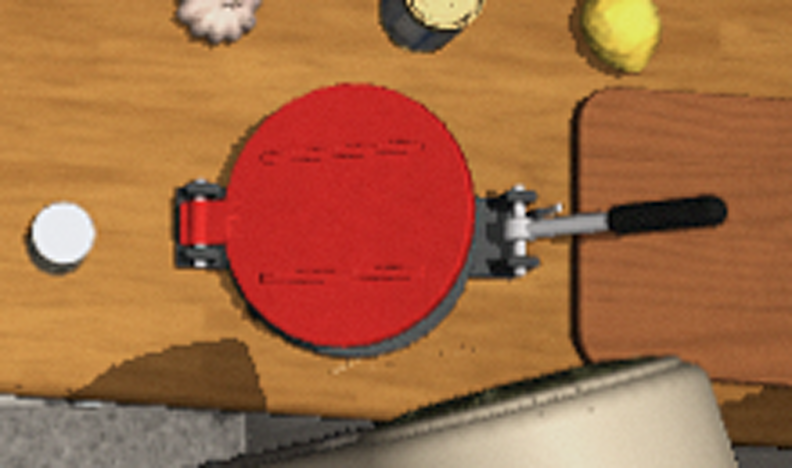

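```bash
python3 -m crank '[[-1,[0,0,0],[0,0,0.048]],[-1,[0,0,0],[0,0,0.048]],[-1,[0,0,0],[0,0,0.048]],[-1,[0.28,-0.46,0],[0,0,0]],[-1,[0.28,-0.46,0],[0,0,0]],[-1,[0.28,-0.46,0],[0,0,0]],[-1,[0.28,-0.46,0],[0,0,0]],[-1,[0.28,-0.46,0],[0,0,0]],[-1,[0.28,-0.46,0],[0,0,0]],[-1,[0.28,-0.46,0],[0,0,0]],[-1,[0.28,-0.46,0],[0,0,0]],[-1,[0.28,-0.46,0],[0,0,0]],[-1,[0,0,0],[0,0,0]]]' 30; python3 -c "
from h import *
print(observe()['orientation'])
save(grab_frame('scene'),'s2.png')"
```

```text
clock: 1.72
position: [0.441, -0.2043, 0.231]
orientation: [[1.0, 0.005, -0.001], [0.005, -1.0, 0.001], [-0.001, -0.001, -1.0]]
ft_force: [0.7, -0.6, 0.2]
grip_width: 0.0003
gripper_force: 0.0
[[ 9.99989273e-01  4.59411012e-03 -5.90501246e-04]
 [ 4.59452245e-03 -9.99989201e-01  6.98814815e-04]
 [-5.87284437e-04 -7.01520390e-04 -9.99999581e-01]]
```

View pics/s2.png

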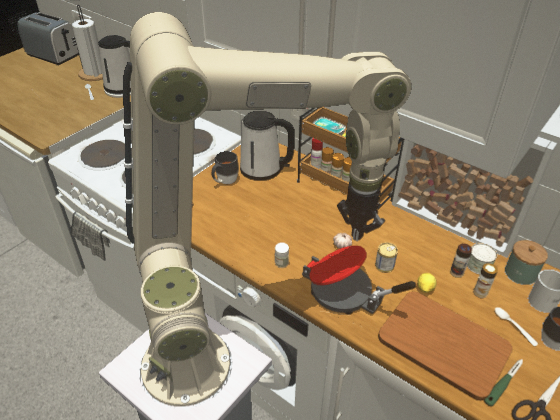

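The shut fingertips are above the lid at (357,237), clear of everything, so I'll push down.

```bash
python3 -m crank '[[-1,[0,0,0.3],[0,0,0]],[-1,[0,0,0.3],[0,0,0]],[-1,[0,0,0.2],[0,0,0]],[-1,[0,0,0.15],[0,0,0]],[-1,[0,0,0.13],[0,0,0]],[-1,[0,0,0.13],[0,0,0]]]'; python3 -m crank '[[-1,[0,0,0.13],[0,0,0]],[-1,[0,0,0.13],[0,0,0]],[-1,[0,0,0.13],[0,0,0]],[-1,[0,0,0.13],[0,0,0]]]'
```

```text
clock: 2.52
position: [0.4407, -0.2069, 0.1404]
orientation: [[1.0, 0.0, 0.001], [0.0, -1.0, -0.001], [0.001, 0.001, -1.0]]
ft_force: [-0.4, -0.6, 0.8]
grip_width: 0.0002
gripper_force: 0.4
clock: 3.02
position: [0.4405, -0.2066, 0.1009]
orientation: [[1.0, 0.0, 0.0], [0.0, -1.0, -0.0], [0.0, 0.0, -1.0]]
ft_force: [-0.2, -0.0, 0.4]
grip_width: -0.0001
gripper_force: 0.4
```

```bash
python3 -c "
from h import *
f=grab_frame('scene');print(observe()['ft_force'])
save(f,'s3.png');a=cv2.imread('pics/s3.png')[180:330,260:460];cv2.imwrite('pics/s3c.png',cv2.resize(a,None,fx=4,fy=4,interpolation=2))"
```

```text
[-0.06240584  0.23420945 -0.33834353]
```

View pics/s3c.png

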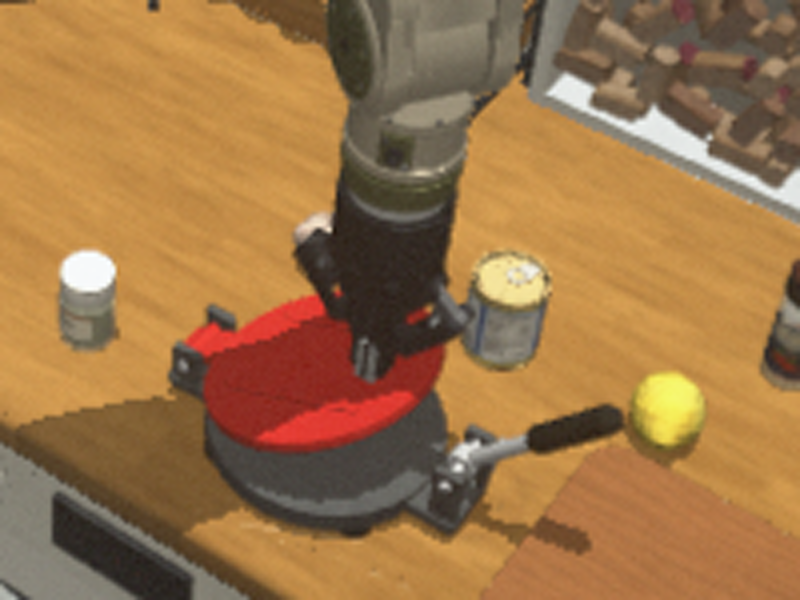

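The lid is following the fingers down (tips at crop 365,365). The jar, tin and garlic have not moved.

```bash
python3 -m crank '[[-1,[0,0,0.13],[0,0,0]],[-1,[0,0,0.13],[0,0,0]],[-1,[0,0,0.13],[0,0,0]],[-1,[0,0,0.13],[0,0,0]],[-1,[0,0,0.1],[0,0,0]]]'; python3 -m crank '[[-1,[0,0,0.07],[0,0,0]],[-1,[0,0,0.05],[0,0,0]],[-1,[0,0,0],[0,0,0]]]'
```

```text
clock: 3.7
position: [0.4403, -0.2064, 0.0543]
orientation: [[1.0, 0.0, -0.0], [0.0, -1.0, 0.0], [-0.0, -0.0, -1.0]]
ft_force: [-0.3, -0.0, 0.6]
grip_width: 0.0002
gripper_force: 0.3
clock: 4.08
position: [0.4403, -0.2063, 0.0458]
orientation: [[1.0, 0.0, -0.0], [0.0, -1.0, 0.0], [-0.0, -0.0, -1.0]]
ft_force: [-0.1, 0.6, 0.2]
grip_width: -0.0001
gripper_force: 0.0
```

```bash
python3 -m crank '[[-1,[0,0,0.03],[0,0,0]],[-1,[0,0,0.03],[0,0,0]],[-1,[0,0,0],[0,0,0]]]';python3 -m crank '[[-1,[0,0,0.04],[0,0,0]],[-1,[0,0,0],[0,0,0]]]'
```

```text
clock: 4.45
position: [0.4407, -0.2067, 0.042]
orientation: [[1.0, 0.0, 0.001], [0.0, -1.0, -0.001], [0.001, 0.001, -1.0]]
ft_force: [-1.0, 0.4, 3.5]
grip_width: 0.0002
gripper_force: 2.2
clock: 4.7
position: [0.4408, -0.2068, 0.0418]
orientation: [[1.0, 0.001, 0.002], [0.001, -1.0, -0.002], [0.002, 0.002, -1.0]]
ft_force: [-8.2, 4.4, 30.3]
grip_width: 0.0
gripper_force: 15.2
```

The lid is shut at z = 42 mm with 30 N on it. Next I'll back off and go over to the outer side of the lever.

```bash
python3 -m crank '[[-1,[0,0,-0.3],[0,0,0]],[-1,[0,0,-0.6],[0,0,0]],[-1,[0,0,-0.6],[0,0,0]],[-1,[0,0,-0.6],[0,0,0]],[-1,[0,0,-0.45],[0,0,0]],[-1,[0,0,0],[0,0,0]]]'; python3 - <<'E'
from h import *
print(observe()["joint_pos"])
f=grab_frame('top');P=pts(f);save(f,'t4.png')
hsv=cv2.cvtColor(f["frame"],cv2.COLOR_RGB2HSV)
red=((hsv[...,0]<6)|(hsv[...,0]>174))&(hsv[...,1]>200)&(hsv[...,2]>60);b=red*0;b[190:300,330:440]=1
Q=P[red&(b>0)];Q=Q[(Q[:,2]>.02)&(Q[:,2]<.1)];print(np.percentile(Q,[2,50,98],axis=0))
m=(hsv[...,2]<45);b[:]=0;b[225:255,455:500]=1
Q=P[m&(b>0)];Q=Q[(Q[:,2]>.08)&(Q[:,2]<.2)];Q=Q[Q[:,1].argsort()];print(len(Q),Q[:15].mean(0),Q[-15:].mean(0))
E
```

```text
clock: 5.45
position: [0.442, -0.2075, 0.2326]
orientation: [[1.0, 0.0, 0.005], [0.0, -1.0, -0.003], [0.005, 0.003, -1.0]]
ft_force: [0.9, -0.6, 0.4]
grip_width: 0.0003
gripper_force: 0.0
[-6.03573860e-01  1.40043527e-01 -1.73408818e-01  1.25141774e+00
  4.00966441e-05  2.53752718e+00]
[[ 0.36768602 -0.24475327  0.03805044]
 [ 0.44458462 -0.16223537  0.0437962 ]
 [ 0.5188595  -0.07147771  0.04907656]]
0 [nan nan nan] [nan nan nan]<stdin>:8: RuntimeWarning: Mean of empty slice.
  ret = um.true_divide(
```

```bash
python3 -m crank '[[-1,[0.01,0.505,0],[0,0,0]],[-1,[0.01,0.505,0],[0,0,0]],[-1,[0.01,0.505,0],[0,0,0]],[-1,[0.01,0.505,0],[0,0,0]],[-1,[0.01,0.505,0],[0,0,0]],[-1,[0.01,0.505,0],[0,0,0]],[-1,[0,0,0],[0,0,-0.0556]],[-1,[0,0,0],[0,0,-0.0556]],[-1,[0,0,0],[0,0,-0.0556]],[-1,[0,0,0],[0,0,-0.0556]],[-1,[0,0,0],[0,0,-0.0556]],[-1,[0,0,0],[0,0,-0.0556]],[-1,[0,0,0],[0,0,-0.0556]],[-1,[0,0,0],[0,0,-0.0556]],[-1,[0,0,0],[0,0,-0.0556]],[-1,[0,0,0],[0,0,0]]]'; python3 - <<'E'
from h import *
f=grab_frame('scene');save(f,'s5.png')
a=cv2.imread('pics/s5.png')[150:350,260:520];cv2.imwrite('pics/s5c.png',cv2.resize(a,None,fx=3,fy=3,interpolation=2))
E
```

```text
clock: 7.5
position: [0.4445, -0.4331, 0.2278]
orientation: [[0.0, 1.0, -0.002], [1.0, -0.0, 0.002], [0.002, -0.002, -1.0]]
ft_force: [-0.9, -0.6, -0.8]
grip_width: 0.0001
gripper_force: 0.0
```

View pics/s5c.png

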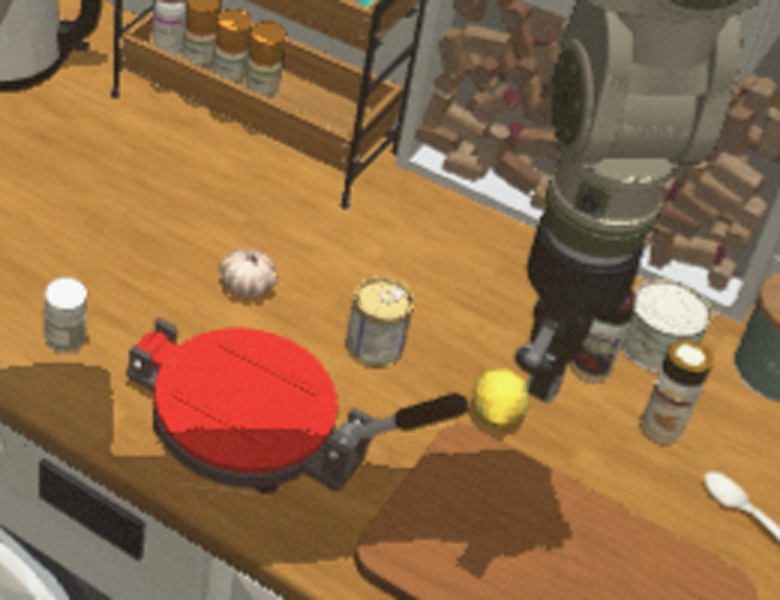

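The lid is shut flat, the lever is still open with its tip at crop (465,405), and the shut fingertips are beyond it at (545,390). I'll descend and then push +y.

```bash
python3 -m crank '[[-1,[0,0.03,0.4],[0,0,0]],[-1,[0,0,0.4],[0,0,0]],[-1,[0,0,0.33],[0,0,0]],[-1,[0.2,0,0],[0,0,0]],[-1,[0.2,0,0],[0,0,0]],[-1,[0.2,0,0],[0,0,0]],[-1,[0.2,0,0],[0,0,0]],[-1,[0.2,0,0],[0,0,0]]]'; python3 -m crank '[[-1,[0.2,0,0],[0,0,0]],[-1,[0.2,0,0],[0,0,0]],[-1,[0.2,0,0],[0,0,0]]]'
```

```text
clock: 8.55
position: [0.4485, -0.36, 0.1475]
orientation: [[-0.001, 1.0, 0.004], [1.0, 0.001, -0.006], [-0.006, 0.004, -1.0]]
ft_force: [1.2, -4.1, 2.2]
grip_width: 0.0001
gripper_force: 2.0
clock: 8.93
position: [0.4468, -0.3122, 0.1448]
orientation: [[-0.002, 1.0, -0.0], [1.0, 0.002, 0.001], [0.001, -0.0, -1.0]]
ft_force: [0.2, -2.4, 0.4]
grip_width: -0.0003
gripper_force: 0.0
```

Forces are normal and the lever is moving, so I'll carry on past dead centre.

```bash
python3 -m crank '[[-1,[0.2,0,0],[0,0,0]],[-1,[0.2,0,0],[0,0,0]],[-1,[0.2,0,0],[0,0,0]],[-1,[0.2,0,0],[0,0,0]],[-1,[0.2,0,0],[0,0,0]],[-1,[0,0,0],[0,0,0]]]'; python3 -c "
from h import *
f=grab_frame('scene');save(f,'s6.png')
a=cv2.imread('pics/s6.png')[150:350,260:520];cv2.imwrite('pics/s6c.png',cv2.resize(a,None,fx=3,fy=3,interpolation=2))"
```

```text
clock: 9.68
position: [0.4468, -0.2375, 0.1451]
orientation: [[-0.003, 1.0, -0.0], [1.0, 0.003, 0.0], [0.0, -0.0, -1.0]]
ft_force: [1.0, -1.6, 0.5]
grip_width: 0.0001
gripper_force: 0.0
```

View pics/s6c.png

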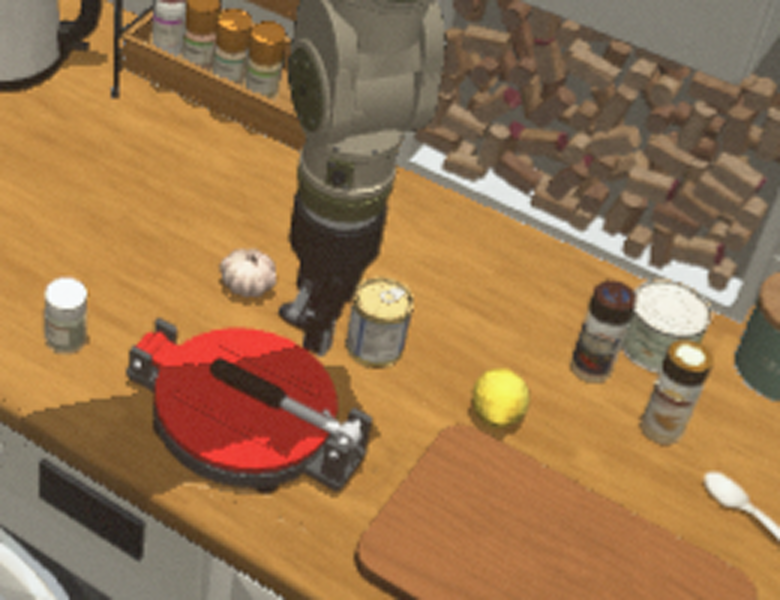

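The lever has snapped across the shut lid, with its grip at crop (245,380). The press and its neighbours have not moved. I'll retreat upwards and check how flat the lever lies.

```bash
python3 -m crank '[[-1,[0,0,-0.3],[0,0,0]],[-1,[0,0,-0.4],[0,0,0]],[-1,[-0.6,0,-0.2],[0,0,0]],[-1,[-0.6,0,0],[0,0,0]],[-1,[-0.6,0,0],[0,0,0]],[-1,[-0.6,0,0],[0,0,0]],[-1,[0,0,0],[0,0,0]],[-1,[0,0,0],[0,0,0]]]'; python3 - <<'E'
from h import *
f=grab_frame('scene');P=pts(f);hsv=cv2.cvtColor(f["frame"],cv2.COLOR_RGB2HSV)
m=(hsv[...,2]<50);b=m*0;b[265:290,328:356]=1
Q=P[m&(b>0)];Q=Q[(Q[:,2]>.02)];Q=Q[Q[:,1].argsort()];print(len(Q),Q[:12].mean(0),Q[-12:].mean(0))
E
```

```text
clock: 10.72
position: [0.4469, -0.4187, 0.2121]
orientation: [[-0.001, 1.0, -0.001], [1.0, 0.001, 0.001], [0.001, -0.001, -1.0]]
ft_force: [-0.5, 0.1, -0.2]
grip_width: 0.0002
gripper_force: 0.0
0 [nan nan nan] [nan nan nan]<stdin>:4: RuntimeWarning: Mean of empty slice.
  ret = um.true_divide(
```

```bash
python3 - <<'E'
from h import *
f=grab_frame('scene');save(f,'s7.png');P=pts(f);hsv=cv2.cvtColor(f["frame"],cv2.COLOR_RGB2HSV)
m=(hsv[...,2]<80);b=np.zeros(m.shape,bool);b[265:290,328:356]=1
Q=P[m&b];print(len(Q),np.nanpercentile(Q,[5,50,95],axis=0) if len(Q) else '')
a=f["frame"][200:330,280:440,::-1];cv2.imwrite('pics/s7c.png',cv2.resize(a,None,fx=4,fy=4,interpolation=2))
E
```

```text
152 [[ 0.4335617  -0.21127371  0.05657983]
 [ 0.43811035 -0.18043393  0.06410234]
 [ 0.44670725 -0.14831309  0.06928107]]
```

View pics/s7c.png

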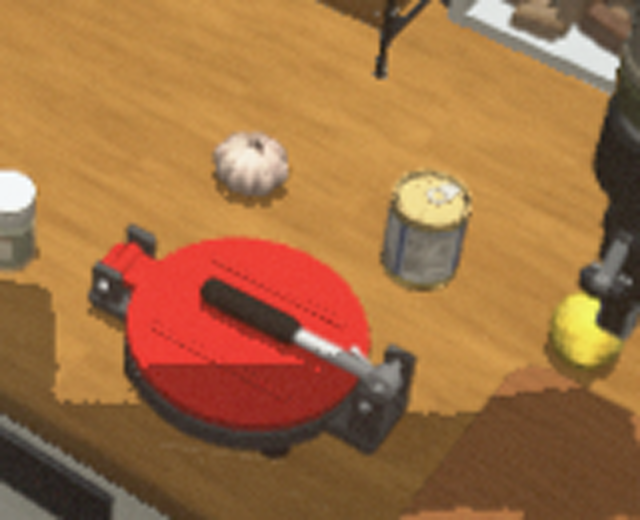

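The lever lies flat across the shut lid: the grip runs from crop (210,290) to (295,325), and its top is at 64–69 mm, which fits the 58 mm pivot height plus 10 mm. The robot is clear, so I'll hand in.

```bash
python3 -c "
from workcell import *
print(close_job())"
```

```text
the job is handed in; nothing more can be done
None
```

The job is handed in: the lid is pushed shut and the lever has snapped down flat across it, with the press and the things standing round it unmoved in the camera views, at about 11 s on the robot's clock.

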